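# Open the drying cabinet and hang the tumblers upside down on its pegs

### The job

Lift the brass bolt and open the drying cabinet: first the right leaf, whose strip overlaps the other, then the left leaf, both wide open (square or more); then draw the peg tray fully out. Turn every purple tumbler on the draining board upside down and stand each over a peg of its own with its rim down on the tray. Finally push the loaded tray fully home, leaving both doors open and the other tableware where it stands.

Things in the scene. Friction and masses are not known exactly. Their poses are not given: they have to be found in the camera images.
- cabinet: Fixed wooden drying cabinet, 200 mm deep, 360 wide, 190 high, on the table. Origin on the table below the middle of its front face; x points into it, y to the left of a viewer facing its doors, z up. Two front leaves, each 171 wide, 16 thick, 15 to 172 mm high, under a roof (175 to 190 mm high) flush with their faces. Inside, a pull-out peg tray. At first all is shut.
- bolt (a joint): Lift of the brass bolt in m: 0 down (locks the right leaf), 0.024 fully up; free of the leaf above about 0.015. Friction 3 N holds it where it is left.
- bolt_knob (a point): Middle of the bolt's upright brass knob (diameter 18 mm, from 13 mm above this point to 17 below it) standing on the roof 9 mm behind the front face. Pinch it from above and lift straight up. The point rises with the bolt.
- right_leaf (a joint): Opening angle, rad, of the right leaf (at cabinet -y): 0 shut, 2.2 the stop; opens anticlockwise seen from above. Bolted at the start. A dark strip on its free edge covers the left leaf's edge by 15 mm, 8 mm proud of the face. Hinge friction 0.06 N m: it stays where it is left.
- right_leaf_hinge (a point): On the right leaf's vertical hinge axis, 140 mm above the table.
- right_leaf_pull (a point): Grip point of the right leaf's pull: an upright steel rod, diameter 12 mm, 90 to 160 mm high, 45 mm in front of the leaf's face and 125 mm from the hinge axis along the leaf; one cross rod at its lower end (94 mm high) holds it, its top is free. The point lies on its axis 140 mm above the table and moves with the leaf.
- left_leaf (a joint): Opening angle in rad of the left leaf: 0 shut, 2.2 the stop. Seen from above it opens clockwise. Blocked by the right leaf's strip until the right leaf is open. No bolt of its own; same friction.
- left_leaf_hinge (a point): On the left leaf's vertical hinge axis, 140 mm above the table.
- left_leaf_pull (a point): Grip point on the left leaf's pull, the same kind of rod as the right one's.
- tray (a joint): How far the peg tray is drawn out of the cabinet, in m: 0 fully home, 0.165 fully out (along the cabinet's -x). Friction 1.5 N; it stays where it is left. Its pegs and post stay on it. The open leaves must stand about square or wider for it to pass.
- tray_post (a point): Grip point on the tray's black upright pull post: diameter 14 mm, standing from 20 to 95 mm above the table; this point is on its axis, 67 mm above the table. When home it stands 33 mm behind the cabinet's front face; it is 65 mm in front of the middle peg's axis.
- peg0 (a point): Foot of a white upright drying peg at the tray's top surface (21 mm above the table): diameter 40 mm, round top, 72 mm tall; its axis is vertical. The three pegs stand in a row along the cabinet's y, 95 mm apart; this one is at the cabinet's -y end.
- peg1 (a point): Foot of the middle peg, same form.
- peg2 (a point): Foot of the peg at the cabinet's +y end, same form.
- board: Fixed sloping wooden draining board, 150 x 380 mm, 8 thick, origin on the table below its middle; x points down its slope (20 degrees), away from the robot. Its top is 62 mm high at the upper end, 11 at the lower, where a lip stands 10 proud. Three bays 115 mm apart along y (the middle one at y = 0), each between two ribs 9 mm high and 68 apart, hold the tumblers; a rail 22 high closes each y end.
- tumbler0: Purple eight-sided plastic tumbler, open at one end: 100 mm long, 58 mm across opposite flats, wall 3 mm (52 mm clear inside, 95 deep), about 70 g. Origin on its axis, midway along its length; its z axis points along it to the open mouth. Starts lying on a flat on the sloping board, mouth down the slope (20 degrees below level) and roughly away from the robot; it may be absent.
- tumbler1: Purple eight-sided plastic tumbler, open at one end: 100 mm long, 58 mm across opposite flats, wall 3 mm (52 mm clear inside, 95 deep), about 70 g. Origin on its axis, midway along its length; its z axis points along it to the open mouth. Starts lying on a flat on the sloping board, mouth down the slope (20 degrees below level) and roughly away from the robot; it may be absent.
- tumbler2: Purple eight-sided plastic tumbler, open at one end: 100 mm long, 58 mm across opposite flats, wall 3 mm (52 mm clear inside, 95 deep), about 70 g. Origin on its axis, midway along its length; its z axis points along it to the open mouth. Starts lying on a flat on the sloping board, mouth down the slope (20 degrees below level) and roughly away from the robot; it may be absent.
- lunchbox: Bystander: flat steel lunchbox 90 x 190 x 42 mm with a purple fork and spoon on its lid, origin at the centre of its underside. Leave it alone.
- katori: Bystander: white ceramic bowl, 96 mm across, 38 high, origin at the centre of its underside. Leave it alone.
- picklebox: Bystander: small steel box 74 x 74 x 50 mm, origin at the centre of its underside. Leave it alone.
- glass: Bystander: upturned glass tumbler 72 mm across, 100 high, origin at the centre of its underside. Leave it alone.
There are look-alikes about, which are no part of the job. Leave any orange or red look-alike of the tumbler2 alone. Leave any pink look-alike of the tumbler0 alone.

How it is judged:
By the outcome, as a careful person would: the job done as asked, in the order asked, and still so for the second after the job is handed in, with the robot touching nothing.
Of tumbler0, tumbler1, tumbler2 only 2 to 3 are there at a start; the rules pass over those that are not, and their reading is None.
At some moment in a run one of tumbler0, tumbler1, tumbler2 may be knocked a few centimetres aside while the robot is not near it.
It also fails if it takes over 210 s, if anything falls off the work surface, if the arm or the gripper's body presses on something with over 40 N, if the wrist force passes 120 N, or if a joint passes its speed limit or range.

### The arm

A 6-joint arm with a two-finger parallel gripper is mounted at the origin on the work surface. World frame = base frame: x ahead of the robot, y to its left, z up, the work surface at z = 0. Lengths are in mm, angles in rad, forces in N, time in s.
With the tool pointing down it reaches from about 350 to 1000 mm from the base axis. Payload 7.1 kg.
Tool frame: the origin (TCP) lies midway between the tips of the shut fingers; the grasp point (between the pads) lies robot.pinch_z behind it (robot.pinch_z is the distance from the TCP to the grasp point, in mm); z points along the fingers, y is the line along which they close (so a half turn about z gives the same grasp; the last joint's range is limited). The gripper opens to 85 mm and grips with 20 to 120 N. Pads are 22 mm wide; open, the fingers measure 114 mm over their backs; the gripper's body (76 mm by 85 mm) begins 54 mm behind the grasp point. The pads swing forward as they close: fully open they stand 13 mm farther back than shut.
Start: joints at [-1.353, 0.423, 1.63, -0, 1.089, -0.019], TCP at [146.64, -607.537, 231.319] pointing down, gripper open.
Joint ranges: [-3, 3], [-0.9, 2.11], [0.09, 2.58], [-1.31, 4.45], [0.11, 2.69], [-2.54, 2.54]. Speed limits (rad/s): [2.39, 2.39, 3.01, 3.14, 3.14, 3.14].

### API

Orientations are given as a 3x3 rotation matrix whose columns are the frame's x, y, z axes.
In Python, from cell import robot, release, close, readout, cams, ticket gives the robot as it stands. Calls block until the motion is done:
- robot.move_to(position, orientation): joint-space move of the TCP to a pose.
- robot.move_straight(position, max_speed=150, attitude=None): straight line of the TCP; attitude=None keeps the orientation; max_speed is the mean speed in mm/s.
- robot.movej(angles): joint-space move.
- release() and close(force=None): open the fingers fully, or close them until they stop; force is the grip in N (None keeps the last).
- robot.wait(seconds).
- robot.solve_ik(position, orientation): joint angles nearest the present ones, or None.
- readout.get_obs(): the state.
- cams.grab_frame(name): name is "side" or "top" or "wrist"; returns the picture (480x640x3 uint8, red, green, blue); there is no depth.
- cams.camera_params(name): a dict with "mtx" (3x3 intrinsics, pixels), "k1" (the pictures are not rectified: a ray, as slopes to the right and down, at radius r is drawn at 1 + k1 r^2 times it, then the intrinsics apply), "R" (3x3) and "t" (3): a world point X has camera coordinates R X + t; the wrist camera has in their place "hand_eye" (4x4, takes a point from camera to tool coordinates, whose origin is the TCP and whose axes are the flange's). Camera axes: x right, y down, z forward; pixel columns grow to the right and rows downward; lengths in mm; the calibration is good to about 2 mm. A picture is of the moment at which its call begins: read the wrist's pose just before it. camera_params takes no time and is no camera call.
A pose or a line that the arm cannot do raises robot.MotionError and nothing moves.
- ticket.job_done(): hands the job in; it is judged then, once.
The state is a dict: "t": time; "qpos": joint angles; "joint_velocities": joint speeds; "joint_torque": joint torques, N m; "ee_pos": TCP position; "eef_rot": TCP orientation; "force": force on the tool from outside, world axes, zero at the start; "torque": the same for the moment, N m; "grip_width": finger opening in mm; "grip_force": force on a finger pad.
Only numpy, scipy, OpenCV 4.12 (cv2) and the standard library are available. Lean on these libraries where they do the work, as an engineer would, in place of code of your own. Each camera call takes 0.05 s, during which the arm holds its last target. There are 200 camera calls.

## Working session

There is one attempt and no reset: what is moved stays moved. The work goes in short steps, each a Python script; the robot and the scene stay as the last script left them, time stands still between calls to the robot, and variables do not carry over. Pictures are saved under pics/ and viewed, at most 17 in all, crops included, and the job is handed in when it is done.

```bash
ls; mkdir -p pics; cat > h.py <<'E'
import numpy as np, cv2
from cell import robot, release, close, readout, cams, ticket
def cam(n):
    p=cams.camera_params(n); K=np.array(p["mtx"]); k1=p["k1"]
    if "R" in p: R=np.array(p["R"]); t=np.array(p["t"]).ravel()
    else:
        o=readout.get_obs(); H=np.array(p["hand_eye"]); Rt=np.array(o["eef_rot"])
        Rc=Rt@H[:3,:3]; c=Rt@H[:3,3]+np.array(o["ee_pos"]); R=Rc.T; t=-R@c
    return K,k1,R,t
def grab(n,f=None):
    C=cam(n); im=np.array(cams.grab_frame(n))
    if f: cv2.imwrite("pics/"+f,im[:,:,::-1])
    return im,C
def ray(C,uv):
    K,k1,R,t=C
    s=cv2.undistortPoints(np.array([[uv]],float),K,np.array([k1,0,0,0,0.]))[0,0]
    d=R.T@np.array([s[0],s[1],1]); return -R.T@t,d/np.linalg.norm(d)
def onz(C,uv,z):
    c,d=ray(C,uv); return c+d*(z-c[2])/d[2]
def tri(C1,a,C2,b):
    c1,d1=ray(C1,a);c2,d2=ray(C2,b)
    s=np.linalg.lstsq(np.c_[d1,-d2],c2-c1,rcond=None)[0]
    p,q=c1+s[0]*d1,c2+s[1]*d2; return (p+q)/2,np.linalg.norm(p-q)
def proj(C,X):
    K,k1,R,t=C
    p,_=cv2.projectPoints(np.array(X,float).reshape(-1,3),cv2.Rodrigues(R)[0],t,K,np.array([k1,0,0,0,0.])); return p[:,0]
E
python3 - <<'E'
from h import *
for n in("top","side"):
    im,C=grab(n,n+"0.png"); print(n,-C[2].T@C[3],C[2][2])
print(robot.pinch_z,cams.camera_params("wrist")["hand_eye"])
o=readout.get_obs();print(o["t"],o["eef_rot"])
E
```

```text
pics
top [ 209.10257507  113.93762622 1744.54578289] [ 0.1873479  -0.00593931 -0.98227567]
side [-277.4459062  1034.78254736  938.57346118] [ 0.54995163 -0.63541285 -0.54203664]
18.700000000000003 [[ 3.51915241e-04 -9.55267169e-01 -2.95743998e-01  7.46144727e+01]
 [ 9.99999897e-01  2.51056691e-04  3.79006814e-04 -2.37561643e+00]
 [-2.87804257e-04 -2.95744101e-01  9.55267158e-01 -1.42662820e+02]
 [ 0.00000000e+00  0.00000000e+00  0.00000000e+00  1.00000000e+00]]
0.1 [[ 9.72091534e-01  2.34601693e-01 -3.08798624e-04]
 [ 2.34601895e-01 -9.72090524e-01  1.40158266e-03]
 [ 2.86334500e-05 -1.43491138e-03 -9.99998970e-01]]
```

View pics/top0.png

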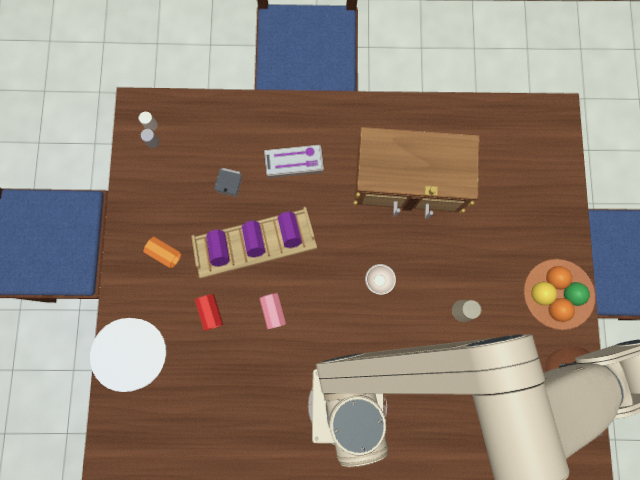

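View pics/side0.png

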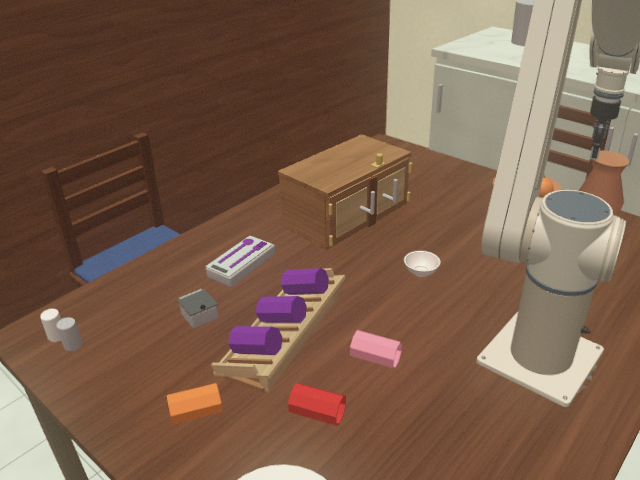

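Top view: the board (195–315, 210–275) has three purple tumblers at (218,248), (253,239) and (290,230). The look-alikes are orange at (162,252), red at (208,311) and pink at (272,310). The cabinet is at (357–479, 128–210), with the brass knob at (431,190) and the pulls at (397,209) and (428,211). The purple fork and spoon lie on the lunchbox at (293,160). Only the three solid purple cylinders on the board match the description, and I'll confirm that in a crop.

```bash
python3 - <<'E'
from h import *
t=cv2.imread("pics/top0.png"); s=cv2.imread("pics/side0.png")
a=cv2.resize(t[115:225,345:490],None,fx=2.75,fy=2.75,interpolation=2); b=cv2.resize(t[200:280,185:325],(400,229),interpolation=2)
c=cv2.resize(s[130:250,270:420],(400,320),interpolation=2); d=cv2.resize(s[255:390,205:355],(400,280),interpolation=2)
A=np.zeros((600,800,3),np.uint8);A[:a.shape[0],:a.shape[1]]=a;A[310:539,:400]=b;A[:320,400:]=c;A[320:,400:]=d
cv2.imwrite("pics/crop1.png",A)
C=cam("top");S=cam("side")
print("base px",proj(C,[0,0,0]))
for uv in [(360,128),(479,136),(477,199),(357,192)]: print(onz(C,uv,190).round(1))
for uv,uw in [((431,189),(379,158))]: print(tri(C,uv,S,uw))
# tumblers
hsv=cv2.cvtColor(t,cv2.COLOR_BGR2HSV)
m=cv2.inRange(hsv,(130,90,40),(155,255,255)); n,l,st,ce=cv2.connectedComponentsWithStats(m)
for i in range(1,n):
    if st[i,4]>60: print(st[i],ce[i].round(1),onz(C,ce[i],70).round(1))
hs=cv2.cvtColor(s,cv2.COLOR_BGR2HSV)
m=cv2.inRange(hs,(130,90,40),(155,255,255)); n,l,st,ce=cv2.connectedComponentsWithStats(m)
for i in range(1,n):
    if st[i,4]>100: print(st[i],ce[i].round(1))
E
```

```text
base px [[347.51133083 406.03563544]]
[837.6 -25.4 190. ]
[ 816.3 -387.5  190. ]
[ 618.5 -373.1  190. ]
[635.5 -15.8 190. ]
(array([ 637.53667229, -233.51704991,  214.48900699]), np.float64(7.39039127374618))
[274 148  40   8 101] [299.3 152.5] [799.1 162.   70. ]
[276 161  40   7  79] [297.2 164.4] [758.3 168.4  70. ]
[278 212  24  36 596] [289.2 229.3] [543.3 189.9  70. ]
[242 221  23  36 611] [252.9 238.5] [511.9 303.9  70. ]
[207 230  22  36 635] [217.2 247.6] [481.5 414.9  70. ]
[219 239  34  24 110] [238.7 247.6]
[230 242  37  25 119] [250.3 251.8]
[ 281  268   47   26 1063] [304.4 280.9]
[ 256  296   50   26 1181] [280.9 308.9]
[ 229  326   53   29 1340] [255.  339.9]
```

View pics/crop1.png

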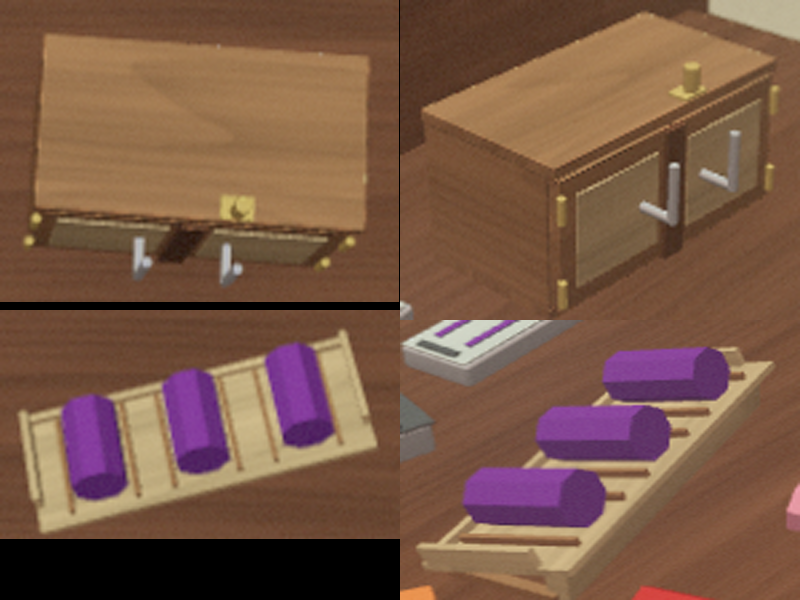

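The crop confirms three purple octagonal tumblers in the bays, with closed ends toward the robot and the ribs visible. It also shows the cabinet with the knob on its roof plate and the pulls. Next I'll run IK checks and take a closer wrist look above the cabinet front.

```bash
cat >> h.py <<'E'
PZ=robot.pinch_z
def att(az,el,flip=False,roll=0):
    """tool z azimuth az, el below horizontal; tool y horizontal; tool x = upward side (flip: other side)"""
    z=np.array([np.cos(el)*np.cos(az),np.cos(el)*np.sin(az),-np.sin(el)])
    x=np.array([np.sin(el)*np.cos(az),np.sin(el)*np.sin(az),np.cos(el)])
    if flip: x=-x
    return np.c_[x,np.cross(z,x),z]
def tcp(g,A): return np.array(g,float)+A[:,2]*PZ   # TCP for grasp point g
E
python3 - <<'E'
from h import *
D=np.deg2rad
def t(name,g,A):
    q=robot.solve_ik(tcp(g,A),A); print(name,None if q is None else np.round(q,2))
for fl in(0,1):
  print("flip",fl)
  t("look",[600,-195,420],att(-.055,D(90),fl))
  t("knob",[633,-233,207],att(-.055,D(90),fl))
  for el in(60,75):
    t("rodR%d"%el,[575,-245,145],att(-.055,D(el),fl)); t("rodRend",[500,-440,145],att(.9,D(el),fl))
    t("rodL",[578,-150,145],att(-.055,D(el),fl)); t("rodLend",[520,60,145],att(-1,D(el),fl))
  for el in(20,30,40,50):
    t("posthome%d"%el,[660,-195,70],att(-.055,D(el),fl)); t("postout",[495,-187,75],att(-.055,D(el),fl))
  for el in (20,30,40):
   for p in([450,425,95],[515,200,95],[480,305,95]): t("tum%d"%el,p,att(.2,D(el),fl))
  t("place",[560,-100,200],att(-.055,D(90),fl));t("place",[560,-290,110],att(-.055,D(90),fl))
A=att(-.055,D(90)); robot.move_to(tcp([600,-195,420],A),A)
im,C=grab("wrist","w1.png"); np.save("w1.npy",np.array([0]))
import pickle; pickle.dump(C,open("w1.pkl","wb")); print(readout.get_obs()["t"])
E
```

```text
flip 0
look [-0.33  0.29  1.43  0.    1.42  1.29]
knob [-0.37  0.54  1.54 -0.    1.06  1.26]
rodR60 [-0.52  0.46  2.    0.86  0.3   0.32]
rodRend [-0.95  0.68  1.56  0.56  1.13 -0.58]
rodL [-0.34  0.43  2.08  0.82  0.19  0.51]
rodLend None
rodR75 [-0.47  0.48  1.86  0.19  0.57  1.01]
rodRend [-0.85  0.63  1.58  0.31  1.   -0.35]
rodL [-0.3   0.45  1.92  0.13  0.52  1.22]
rodLend None
posthome20 [-0.46  0.91  2.09  2.72  1.1  -1.51]
postout [-0.68  0.97  2.38  2.55  1.4  -1.7 ]
posthome30 [-0.44  0.81  2.08  2.68  0.82 -1.44]
postout [-0.64  0.82  2.38  2.57  1.1  -1.61]
posthome40 [-0.42  0.73  2.04  2.58  0.54 -1.32]
postout [-0.6   0.69  2.35  2.55  0.79 -1.5 ]
posthome50 [-0.39  0.68  1.97  2.26  0.28 -0.97]
postout [-0.55  0.59  2.3   2.44  0.49 -1.32]
tum20 [ 1.07  0.85  2.14  4.06  1.13 -1.69]
tum20 [ 0.48  0.91  2.39  3.41  1.37 -1.53]
tum20 [ 0.82  0.88  2.31  3.75  1.26 -1.54]
tum30 [ 1.03  0.75  2.14  4.11  0.89 -1.81]
tum30 [ 0.46  0.76  2.37  3.41  1.04 -1.57]
tum30 [ 0.78  0.75  2.3   3.76  0.97 -1.64]
tum40 [ 0.99  0.66  2.11  4.25  0.65 -2.01]
tum40 [ 0.44  0.63  2.33 
[... 588 characters left out ...]
81  2.08  2.68  0.82  1.7 ]
postout [-0.64  0.82  2.38  2.57  1.1   1.53]
posthome40 [-0.42  0.73  2.04  2.58  0.54  1.82]
postout [-0.6   0.69  2.35  2.55  0.79  1.64]
posthome50 [-0.39  0.68  1.97  2.26  0.28  2.17]
postout [-0.55  0.59  2.3   2.44  0.49  1.83]
tum20 [1.07 0.85 2.14 4.06 1.13 1.45]
tum20 [0.48 0.91 2.39 3.41 1.37 1.61]
tum20 [0.82 0.88 2.31 3.75 1.26 1.6 ]
tum30 [1.03 0.75 2.14 4.11 0.89 1.33]
tum30 [0.46 0.76 2.37 3.41 1.04 1.57]
tum30 [0.78 0.75 2.3  3.76 0.97 1.51]
tum40 [0.99 0.66 2.11 4.25 0.65 1.13]
tum40 [0.44 0.63 2.33 3.43 0.7  1.5 ]
tum40 [0.74 0.63 2.27 3.83 0.67 1.37]
place [-0.2   0.41  1.79 -0.    0.94 -1.71]
place [-0.5   0.61  1.7  -0.    0.84 -2.01]
2.4167
```

View pics/w1.png

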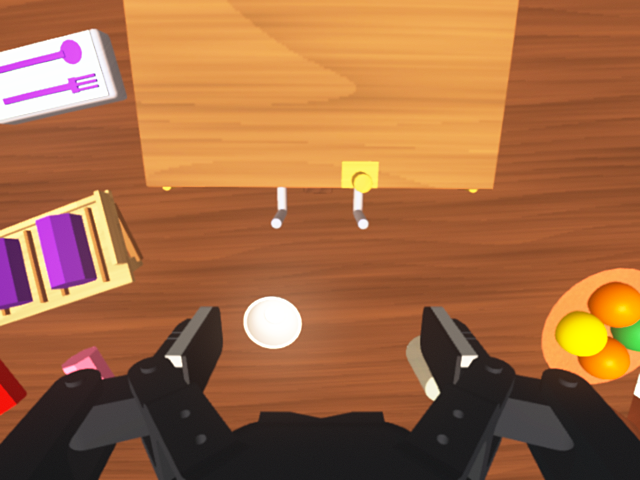

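The wrist view shows the roof's front corners at (147,186) and (493,188) and the knob top at (362,182). The rod tops are at (276,223) and (363,224), and the hinge knuckles at (166,188) and (473,189).

```bash
python3 - <<'E'
from h import *
import pickle
C=pickle.load(open("w1.pkl","rb"))
cl,cr=onz(C,(147,187),190),onz(C,(493,189),190)
print("corners",cl.round(1),cr.round(1),np.linalg.norm(cl-cr))
O=(cl+cr)/2; O[2]=0; v=(cl-cr)[:2]; yaw=np.arctan2(-v[0],v[1]); print("O",O,"yaw",yaw)
c,s=np.cos(yaw),np.sin(yaw); R=np.array([[c,-s,0],[s,c,0],[0,0,1]])
for n,uv,z in[("knob",(362,182),220),("rodL",(276,223),160),("rodR",(363,224),160),("hL",(166,188),145),("hR",(473,189),145),("hL",(166,188),165)]:
    p=onz(C,uv,z); print(n,p.round(1),(R.T@(p-O)).round(1))
t=cam("top")
for n,uv in[("hLhigh",(345+37/2.75,115+217/2.75)),("hRhigh",(345+350/2.75,115+242/2.75))]:
    for z in(130,150): print(n,z,(R.T@(onz(t,uv,z)-O)).round(1))
for n,uv in[("fl",(358.1,190.3)),("fr",(477.4,198.3)),("rodL",(345+146/2.75,115+262/2.75)),("rodR",(345+237/2.75,115+270/2.75))]:
    print(n,(R.T@(onz(t,uv,190 if n[0]=='f' else 160)-O)).round(1))
E
```

```text
corners [638.1 -15.8 190. ] [ 616.1 -373.2  190. ] 358.0758176763763
O [ 627.09945623 -194.52641797    0.        ] yaw -0.06145445439237373
knob [ 634.  -234.2  220. ] [  9.3 -39.1 220. ]
rodL [ 585.5 -141.4  160. ] [-44.8  50.5 160. ]
rodR [ 578.8 -241.   160. ] [-45.4 -49.4 160. ]
hL [631.  -14.9 145. ] [ -7.1 179.6 145. ]
hR [ 610.  -371.9  145. ] [  -6.2 -178.1  145. ]
hL [633.2 -24.  165. ] [ -4.4 170.5 165. ]
hLhigh 130 [  8.4 170.  130. ]
hLhigh 150 [  2.9 171.4 150. ]
hRhigh 130 [   5.5 -182.2  130. ]
hRhigh 150 [   0.  -176.5  150. ]
fl [  2.9 175.9 190. ]
fr [   4.7 -179.9  190. ]
rodL [-42.   49.5 160. ]
rodR [-43.6 -50.7 160. ]
```

```bash
cat >> h.py <<'E'
O=np.array([627.1,-194.5,0]);YAW=-.0605
_c,_s=np.cos(YAW),np.sin(YAW);RC=np.array([[_c,-_s,0],[_s,_c,0],[0,0,1]])
def W(p): return O+RC@np.array(p,float)
D=np.deg2rad
def go(g,A,v=150): robot.move_straight(tcp(g,A),v,A)
def st(s=""):
    o=readout.get_obs(); print(s,"t%.1f"%o["t"],"F",np.round(o["force"],1),"w%.1f"%o["grip_width"],"gf%.1f"%o["grip_force"],"ee",np.round(o["ee_pos"],1))
    return o
E
python3 - <<'E'
from h import *
A=att(YAW,D(90)); k=W([9.3,-39.1,0])
robot.move_to(tcp(k+[0,0,270],A),A); go(k+[0,0,214],A,100); close(30); st("grip")
go(k+[0,0,236.5],A,40); st("up"); release(); go(k+[0,0,330],A,200)
im,C=grab("side","s2.png"); st()
s=cv2.resize(im[130:250,270:420,::-1],(750,600),interpolation=2); cv2.imwrite("pics/s2c.png",s)
E
```

```text
grip t4.4 F [-1.8 -8.   1.1] w16.7 gf30.7 ee [ 634.  -236.   195.9]
up t5.1 F [-0.1 -6.9  0.5] w16.9 gf30.4 ee [ 634.  -236.   218.3]
 t6.5 F [-0.1 -0.7  0.1] w85.3 gf0.0 ee [ 633.1 -233.7  309.5]
```

View pics/s2c.png

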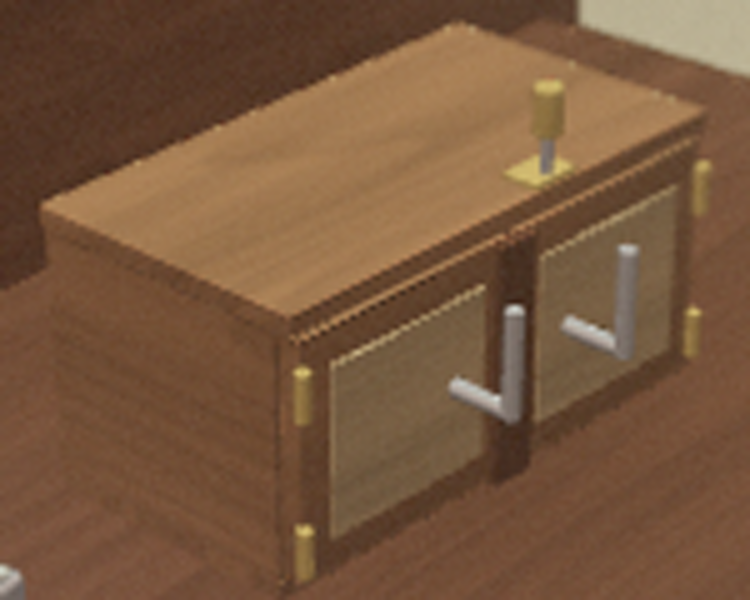

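The bolt is up, with its stem showing. Now the right leaf, then the left, following an arc in segments and watching the force.

```bash
cat > leaf.py <<'E'
from h import *
def rz(a): return np.array([[np.cos(a),-np.sin(a),0],[np.sin(a),np.cos(a),0],[0,0,1]])
def leaf(sg,flip,th1=1.9,el=D(75),ratio=.6,rfin=.75):
    """sg=+1 right leaf (opens ccw), -1 left leaf"""
    H=np.array([-3,-sg*174.5,0]); r=np.array([-45,-sg*49.5,147])-H
    P=lambda th:W(H+rz(sg*th)@r); Q=lambda th,k:att(YAW+sg*k*th,el,flip)
    for th in np.linspace(0,th1,8):
        if robot.solve_ik(tcp(P(th),Q(th,ratio)),Q(th,ratio)) is None: print("no ik",th)
    A=Q(0,0); s=tcp(P(0),A)-120*A[:,2]
    robot.move_to(s,A); release(); go(P(0),A,120); close(20); st("grip")
    n=12
    for i in range(1,n+1):
        th=th1*i/n; go(P(th),Q(th,ratio),110); o=st("%.2f"%th)
        if np.linalg.norm(o["force"][:2])>30: release(); close(20); st(" regrip")
    A=Q(th1,rfin); go(P(th1),A,100); release(); st("rel")
    robot.move_straight(tcp(P(th1),A)-130*A[:,2],200,A); st("out")
E
python3 - <<'E'
from leaf import *
leaf(1,False)
E
```

```text
grip t9.1 F [-2.2 -7.8  1. ] w11.1 gf23.3 ee [ 584.  -243.   129.2]
0.16 t9.4 F [ 2.7 -5.7 -4.6] w11.2 gf22.8 ee [ 565.  -249.9  129.3]
0.32 t9.7 F [ 4.4 -5.8 -5.6] w11.4 gf22.6 ee [ 547.  -259.6  129.3]
0.47 t10.1 F [ 4.  -5.3 -5.5] w11.3 gf22.6 ee [ 530.5 -272.   129.3]
0.63 t10.4 F [ 5.7 -3.5 -4.5] w10.9 gf22.6 ee [ 516.2 -286.7  129.3]
0.79 t10.7 F [ 5.7 -3.1 -3.5] w11.0 gf22.5 ee [ 504.4 -303.3  129.3]
0.95 t11.1 F [ 7.1 -1.8 -2.8] w11.2 gf22.5 ee [ 495.4 -321.2  129.3]
1.11 t11.4 F [ 6.6 -1.1 -1.7] w11.4 gf22.6 ee [ 489.3 -340.   129.3]
1.27 t11.7 F [ 3.1 -0.4  2.2] w11.4 gf23.0 ee [ 485.9 -359.7  129.2]
1.42 t12.1 F [-1.7  0.5  6.9] w11.6 gf23.4 ee [ 485.7 -379.9  129.2]
1.58 t12.4 F [-5.2 -1.2  6.8] w11.0 gf23.7 ee [ 488.7 -400.3  129.1]
1.74 t12.7 F [-8.  -4.5  8.1] w11.3 gf23.8 ee [ 495.  -420.2  129.1]
1.90 t13.1 F [-8.9 -5.9  8.3] w11.4 gf23.9 ee [ 504.8 -438.8  129.1]
rel t14.2 F [-0.2 -0.2  0.9] w85.8 gf0.0 ee [ 505.2 -437.4  128.9]
out t15.0 F [ 0.1  0.1 -0.4] w85.3 gf0.0 ee [ 497.8 -469.7  253.3]
```

```bash
python3 - <<'E'
from leaf import *
A=att(YAW,D(90),True); robot.move_to([480,-250,330],A)
leaf(-1,True)
A=np.array(readout.get_obs()["eef_rot"]); p=np.array(readout.get_obs()["ee_pos"]); robot.move_straight(p+[0,0,100],200)
im,C=grab("top","t3.png"); cv2.imwrite("pics/t3c.png",cv2.resize(im[100:320,320:520,::-1],(545,600),interpolation=2))
E
```

```text
grip t18.9 F [-3.2 -4.1  2.4] w11.2 gf21.3 ee [ 590.  -143.2  129.1]
0.16 t19.2 F [-1.3 -1.8  1.7] w11.2 gf21.3 ee [ 571.  -133.6  129. ]
0.32 t19.6 F [ 1.8  1.4 -0.1] w11.1 gf21.1 ee [ 554.8 -121.7  129.1]
0.47 t19.9 F [ 5.2  3.2 -2.8] w11.2 gf20.9 ee [ 540.2 -107.5  129.1]
0.63 t20.3 F [ 5.5  3.1 -4.2] w11.2 gf20.8 ee [528.1 -91.1 129.1]
0.79 t20.6 F [ 5.   2.2 -4.1] w11.4 gf20.7 ee [518.5 -73.  129.1]
0.95 t20.9 F [ 5.7  0.3 -4.3] w11.0 gf20.6 ee [511.9 -53.6 129.1]
1.11 t21.3 F [ 6.1  0.3 -5.5] w11.0 gf20.5 ee [508.2 -33.5 129.1]
1.27 t21.6 F [ 7.2 -0.4 -3.8] w11.4 gf20.5 ee [507.6 -13.2 129.1]
1.42 t21.9 F [ 5.4 -2.9 -3.2] w11.4 gf20.6 ee [510.2   6.7 129.1]
1.58 t22.3 F [ 3.8 -2.  -0.6] w11.2 gf20.9 ee [515.7  26.1 129. ]
1.74 t22.6 F [-0.7 -0.6  4.1] w11.2 gf21.3 ee [524.1  44.5 129. ]
1.90 t22.9 F [-1.8  3.2  4.9] w11.4 gf21.6 ee [535.6  61.3 128.9]
rel t24.1 F [-0.4  0.2  0.1] w85.2 gf0.0 ee [535.4  61.4 128.9]
out t24.9 F [-0.3 -0.7  0.1] w85.2 gf0.0 ee [531.8  94.6 253.6]
```

View pics/t3c.png

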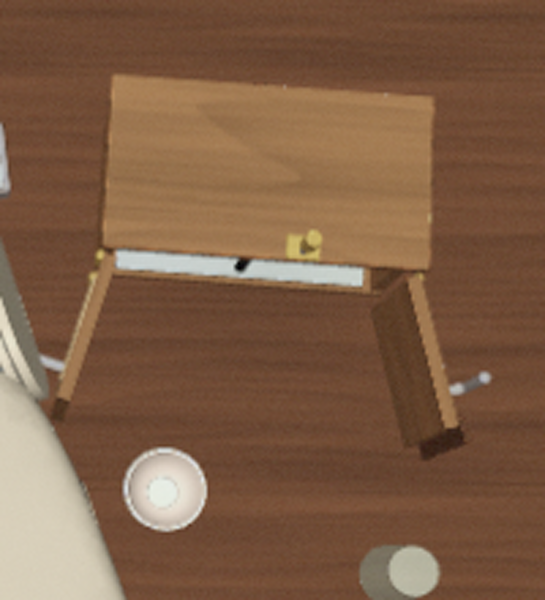

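Both leaves are wide open, and the black post is visible at about crop (243,264), near the expected cabinet y≈0. Now I'll draw the tray.

```bash
python3 - <<'E'
from h import *
A=att(YAW,D(30))
robot.move_to(tcp(W([-190,0,300]),A),A); st("hi")
print(np.round(readout.get_obs()["qpos"],2))
p=W([33,0,72]); robot.move_straight(tcp(p,A)-110*A[:,2],200,A); go(p,A,120); close(30); st("grip")
for d in (60,120,164,166):
    go(W([33-d,0,72]),A,100); st("d%d"%d)
release(); p=W([33-166,0,72]); robot.move_straight(tcp(p,A)-90*A[:,2],200,A); st()
robot.move_straight(tcp(W([-260,0,330]),A),250,A)
im,C=grab("top","t4.png"); cv2.imwrite("pics/t4c.png",cv2.resize(im[100:320,320:520,::-1],(545,600),interpolation=2))
E
```

```text
hi t27.5 F [ 0.5 -0.   0.2] w85.2 gf0.0 ee [ 454.  -183.8  290.8]
[-0.76  0.05  2.45  1.96  0.65 -0.87]
grip t30.4 F [-2.  -4.9  1.1] w12.9 gf30.0 ee [ 676.  -198.7   62.8]
d60 t31.2 F [-0.8 -5.  -0.6] w13.2 gf29.9 ee [ 616.4 -195.    62.9]
d120 t31.9 F [-1.6 -5.5  0.7] w12.9 gf29.9 ee [ 556.8 -191.2   62.8]
d164 t32.5 F [-1.4 -5.6  2. ] w12.5 gf30.0 ee [ 513.  -188.4   62.8]
d166 t32.8 F [-0.2 -6.   0.2] w12.9 gf30.0 ee [ 511.3 -188.3   62.8]
 t34.1 F [-0.1 -0.4  0.5] w85.4 gf0.0 ee [ 433.2 -183.7  107.8]
```

View pics/t4c.png

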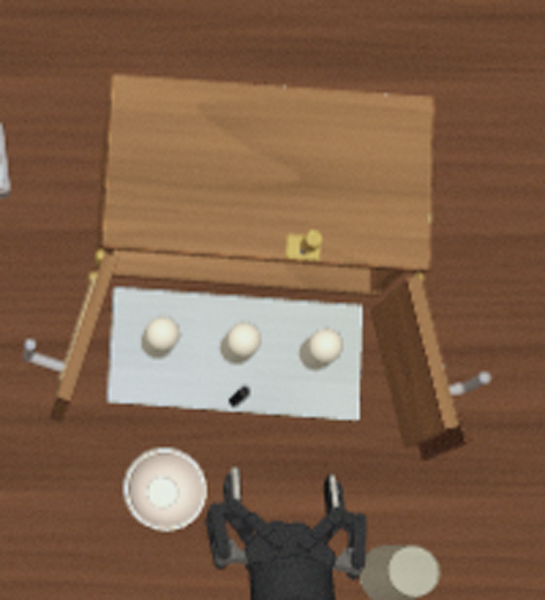

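```bash
python3 - <<'E'
from h import *
A=att(YAW,D(90),True)
robot.move_to(tcp(W([-40,0,330]),A),A)
im,C=grab("wrist","w5.png"); im2,C2=grab("top")
import pickle; pickle.dump(C,open("w5.pkl","wb"))
print(proj(C,[W([-67,y,93]) for y in(-95,0,95)]+[W([-132,0,95])]).round(1))
t=cam("top")
for uv in[(160,336),(240,340),(323,346)]:
    print((RC.T@(onz(t,(320+uv[0]/2.725,100+uv[1]/2.727),75)-O)).round(1))
st(); print(np.round(readout.get_obs()["qpos"],2))
E
```

```text
[[228.2 191.7]
 [318.7 191.4]
 [409.2 191.4]
 [318.5 126. ]]
[-67.5  96.5  75. ]
[-65.4   3.3  75. ]
[-65.4 -93.2  75. ]
 t36.9 F [-1.   0.3 -0.1] w85.7 gf0.0 ee [ 586.1 -192.3  310.8]
[-0.34  0.33  1.57  0.    1.24 -1.85]
```

View pics/w5.png

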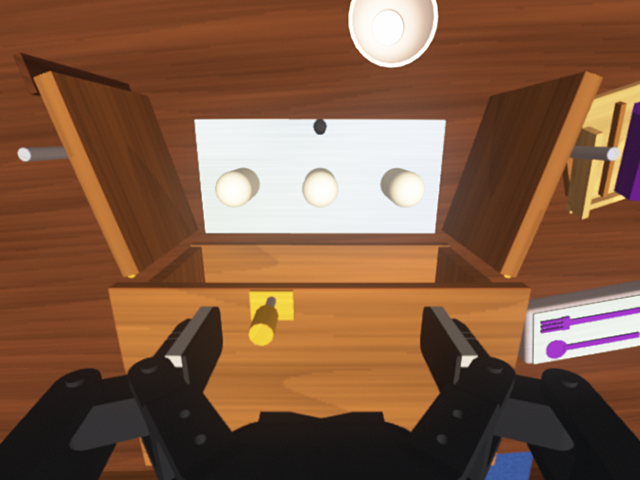

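The pegs sit where they should: dome centres at (234,188), (320,188) and (406,188), and the post top at (320,127) against a predicted (318,126). I'll tug the tray gently to its stop to make sure it is fully out, then view the board from above.

```bash
python3 - <<'E'
from h import *
A=att(YAW,D(90),True)
print(proj(cam("wrist"),[W([-67,y,73]) for y in(-95,0,95)]).round(1))
p=W([-132,-1.5,0]); go(p+[0,0,170],A,250); go(p+[0,0,78],A,120); close(30); st("g")
for d in(2,4,6):
    go(p+[0,0,78]+RC@[-d,0,0],A,40); o=st("d%d"%d)
    if o["force"]@RC[:,0]>12: break
release(); go(p+[0,0,200],A,250)
B=att(.28,D(90)); robot.move_to(tcp([430,300,430],B),B)
im,C=grab("wrist","w6.png"); st()
import pickle; pickle.dump(C,open("w6.pkl","wb"))
hsv=cv2.cvtColor(im,cv2.COLOR_RGB2HSV); m=cv2.inRange(hsv,(130,90,40),(155,255,255))
n,l,s,ce=cv2.connectedComponentsWithStats(m)
for i in range(1,n):
    if s[i,4]>500: print(s[i],ce[i].round(1))
E
```

```text
[[233.5 188.9]
 [319.3 188.7]
 [405.1 188.6]]
g t39.4 F [-0.4  5.4  4.1] w13.3 gf29.8 ee [ 495.3 -187.5   59.5]
d2 t39.6 F [ 6.9  6.9 -2.3] w13.4 gf29.8 ee [ 495.3 -187.5   59.6]
d4 t39.9 F [14.9  7.5 -9.5] w13.0 gf29.9 ee [ 495.3 -187.6   59.6]
 t44.4 F [-0.   0.8  0.7] w85.4 gf0.0 ee [430.1 299.8 411.1]
[ 226   93   48   86 3676] [249.7 135.9]
[ 313   93   45   87 3541] [335.1 136.8]
[ 399   95   46   86 3746] [421.8 138.5]
```

View pics/w6.png

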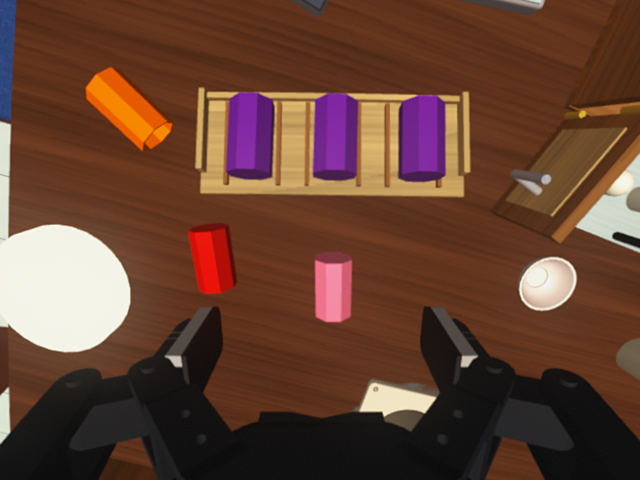

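The tray is at its stop (force rose with no motion). The wrist view shows the three purple tumblers at (250,136), (335,137) and (422,138), with closed ends nearest the robot. The pink one at (333,287), the red at (212,258) and the orange at (128,108) are off the board, so I'll leave them.

```bash
cat >> h.py <<'E'
def tumblers(im,C,amin=500,z=64):
    """list of (px centre, world centre guess on plane z, yaw of axis away from robot) sorted by y"""
    m=cv2.inRange(cv2.cvtColor(im,cv2.COLOR_RGB2HSV),(130,90,40),(155,255,255)); out=[]
    for c in cv2.findContours(m,cv2.RETR_EXTERNAL,cv2.CHAIN_APPROX_NONE)[0]:
        if cv2.contourArea(c)<amin: continue
        q=np.array([onz(C,p,z) for p in c[:,0,:].astype(float)])
        (cx,cy),wh,_=r=cv2.minAreaRect(q[:,:2].astype(np.float32)); b=cv2.boxPoints(r)
        e=b[1]-b[0] if np.linalg.norm(b[1]-b[0])>np.linalg.norm(b[2]-b[1]) else b[2]-b[1]
        if e[0]<0:e=-e
        out.append((c[:,0].mean(0).round(0),np.array([cx,cy]).round(1),np.array(sorted(wh)).round(1),round(float(np.arctan2(e[1],e[0])),3)))
    return sorted(out,key=lambda o:-o[1][1])
E
python3 - <<'E'
from h import *
import pickle
C=pickle.load(open("w6.pkl","rb")); im=cv2.imread("pics/w6.png")[:,:,::-1].copy()
a,b=onz(C,(201,192.5),62),onz(C,(464,195.5),62); v=a-b; by=np.arctan2(-v[0],v[1])
print(a.round(1),b.round(1),np.linalg.norm(v),"board yaw",by)
ob=(a+b)/2+70.5*np.array([np.cos(by),np.sin(by),0]); print("board O",ob.round(1))
Rb=np.array([[np.cos(by),-np.sin(by)],[np.sin(by),np.cos(by)]])
for t in tumblers(im,C): print(t,"in board",(Rb.T@(t[1]-ob[:2])).round(1))
E
```

```text
[384.7 468.6  62. ] [485.5 103.1  62. ] 379.13927170218864 board yaw 0.26910399576100674
board O [503.1 304.6  62. ]
(array([250., 137.]), array([478.9, 417.4]), array([ 62.2, 113.1]), 0.171) in board [  6.7 115.2]
(array([335., 137.]), array([510. , 304.6]), array([ 59.3, 112.8]), 0.248) in board [ 6.7 -1.8]
(array([422., 139.]), array([541.6, 189.9]), array([ 63.7, 113. ]), 0.344) in board [   6.7 -120.8]
```

```bash
cat >> h.py <<'E'
OB=np.array([503.1,304.6,0]);BY=.262
def Bd(h,y,z): return OB+np.array([h*np.cos(BY)-y*np.sin(BY),h*np.sin(BY)+y*np.cos(BY),z])
E
python3 - <<'E'
from h import *
f=lambda g,A:robot.solve_ik(tcp(g,A),A)
for el in(25,35,45):
  for y in(116,-1.5,-118):
    q=f(Bd(-18.3,y,74),att(BY,D(el))); print("grasp",el,y,None if q is None else np.round(q,2))
  for az in np.arange(-180,180,30):
    r=[]
    for py in(-95,0,95):
      for z in(102,190):
        q=f(W([-67,py,z]),att(YAW+D(az),D(el+70))); r.append("-" if q is None else " ".join("%.1f"%v for v in q))
    if sum(x!="-" for x in r)>3: print("place",el,az,r[::2],sum(x!="-" for x in r))
E
```

```text
grasp 25 116 [ 1.    0.85  2.17  3.92  1.05 -1.66]
grasp 25 -1.5 [ 0.74  0.87  2.31  3.61  1.17 -1.55]
grasp 25 -118 [ 0.38  0.9   2.39  3.25  1.28 -1.55]
place 25 -180 ['-0.5 0.6 1.8 0.1 0.7 -2.1', '-0.4 0.6 1.8 0.0 0.7 -1.9', '-0.2 0.5 1.9 0.0 0.6 -1.7'] 6
place 25 -150 ['-', '-0.4 0.6 1.8 0.1 0.7 -2.5', '-0.2 0.5 1.9 0.1 0.7 -2.3'] 4
place 25 -60 ['-0.5 0.6 1.7 0.1 0.9 2.1', '-0.4 0.6 1.7 0.1 0.9 2.3', '-0.2 0.6 1.8 0.1 0.8 2.4'] 6
place 25 -30 ['-0.5 0.6 1.7 0.0 0.9 1.7', '-0.4 0.6 1.7 0.0 0.9 1.8', '-0.2 0.6 1.8 0.0 0.9 1.9'] 6
place 25 0 ['-0.5 0.6 1.7 -0.0 0.9 1.2', '-0.3 0.6 1.7 -0.0 0.9 1.3', '-0.2 0.6 1.8 -0.0 0.9 1.5'] 6
place 25 30 ['-0.5 0.6 1.7 -0.1 0.9 0.7', '-0.3 0.6 1.7 -0.1 0.9 0.8', '-0.2 0.6 1.8 -0.1 0.8 1.0'] 6
place 25 60 ['-0.5 0.6 1.7 -0.1 0.8 0.2', '-0.3 0.6 1.8 -0.1 0.8 0.4', '-0.1 0.6 1.8 -0.1 0.8 0.5'] 6
place 25 90 ['-0.5 0.6 1.7 -0.1 0.8 -0.3', '-0.3 0.6 1.8 -0.1 0.8 -0.2', '-0.1 0.6 1.8 -0.1 0.7 0.0'] 6
place 25 120 ['-0.5 0.6 1.8 -0.1 0.7 -0.9', '-0.3 0.6 1.8 -0.1 0.7 -0.7', '-0.2 0.5 1.9 -0.1 0.7 -0.5'] 6
place 25 150 ['-0.5 0.6 1.8 -0.0 0.7 -1.5', '-
[... 1565 characters left out ...]
-0.5 0.8 1.4 0.0 1.4 1.6', '-0.4 0.7 1.5 0.1 1.3 1.7', '-0.3 0.7 1.6 0.1 1.3 1.8'] 6
place 45 0 ['-0.4 0.8 1.4 -0.2 1.3 1.3', '-0.3 0.7 1.5 -0.1 1.3 1.4', '-0.2 0.7 1.6 -0.0 1.3 1.5'] 6
place 45 30 ['-0.4 0.7 1.5 -0.3 1.2 0.9', '-0.2 0.7 1.6 -0.3 1.2 1.0', '-0.1 0.7 1.6 -0.2 1.2 1.2'] 6
place 45 60 ['-0.3 0.7 1.7 -0.5 1.0 0.6', '-0.2 0.7 1.7 -0.5 1.0 0.7', '-0.0 0.7 1.7 -0.4 1.1 0.8'] 6
place 45 90 ['-0.3 0.6 1.8 -0.7 0.7 0.3', '-0.1 0.6 1.8 -0.6 0.8 0.4', '0.0 0.6 1.8 -0.6 0.8 0.5'] 6
place 45 120 ['-0.4 0.6 1.9 -0.8 0.4 -0.2', '-0.2 0.5 2.0 -0.8 0.5 0.0', '-0.0 0.5 2.0 -0.8 0.6 0.2'] 6
place 45 150 ['-0.5 0.5 2.0 -0.2 0.2 -1.2', '-0.3 0.5 2.0 -0.6 0.2 -0.7', '-0.1 0.5 2.1 -0.8 0.3 -0.3'] 6
```

```bash
cat > tum.py <<'E'
from h import *
EL=D(28)
C0={-1:(541.6,189.9),0:(510,304.6),1:(478.9,417.4)}
def pick(i,d=(0,0),yaw=BY,z=74):
    A=att(yaw,EL); u=np.array([np.cos(yaw),np.sin(yaw)])
    g=np.r_[np.array(C0[i])+d-25*u,z]; s=g-np.r_[u,0]*110; s[2]=z+58
    hi=np.r_[s[:2],330]
    for p in(hi,s,g): assert robot.solve_ik(tcp(p,A),A) is not None,p
    robot.move_to(tcp(hi,A),A); release(); go(s,A,250); go(g,A,100); close(25); o=st("grip")
    assert 50<o["grip_width"]<66
    go(g+[0,0,25],A,80); o=st("lift"); go(np.r_[g[:2]-30*u,330],A,250); return st("up")
def place(py,az):
    A=att(YAW+D(az),EL+D(70)); P=lambda z:W([-67,py-.7,z])
    for z in(100,330): assert robot.solve_ik(tcp(P(z),A),A) is not None
    robot.move_to(tcp(P(330),A),A); st("over"); return A,P
def lower(A,P):
    go(P(195),A,200); z0=st("at195")["force"][2]
    go(P(107),A,100); st("at107")
    for z in np.arange(105,88,-2.):
        go(P(z),A,40); f=readout.get_obs()["force"]
        if f[2]-z0>6 or np.linalg.norm(f[:2])>25: break
    st("down z%.0f"%z); release(); st("rel"); go(P(z+90),A,200); go(P(330),A,250); st("away")
E
python3 - <<'E'
from tum import *
im,C=grab("top"); print([t[1] for t in tumblers(im,C,300,70)])
pick(-1)
A,P=place(0,180)
im,C=grab("side","s7.png"); cv2.imwrite("pics/s7c.png",cv2.resize(im[20:260,260:520,::-1],(650,600),interpolation=2))
E
```

```text
[array([544.5, 190.2])]Traceback (most recent call last):
  File "<stdin>", line 3, in <module>
  File "tum.py", line 8, in pick
    for p in(hi,s,g): assert robot.solve_ik(tcp(p,A),A) is not None,p
                             ^^^^^^^^^^^^^^^^^^^^^^^^^^^^^^^^^^^^^^
AssertionError: [411.20702558 154.93326979 132.        ]
```

```bash
sed -i 's/s=g-np.r_\[u,0\]\*110; s\[2\]=z+58/s=g+[0,0,70]/; s/np.r_\[g\[:2\]-30\*u,330\]/np.r_[g[:2],330]/' tum.py
python3 - <<'E'
from tum import *
pick(-1)
A,P=place(0,180)
im,C=grab("side","s7.png"); cv2.imwrite("pics/s7c.png",cv2.resize(im[20:260,260:520,::-1],(650,600),interpolation=2))
E
```

```text
grip t49.9 F [-0.3  0.8  4.1] w58.0 gf34.2 ee [533.7 187.8  66. ]
lift t50.3 F [ 0.1  0.3 -0.5] w57.7 gf34.0 ee [533.5 187.7  90.4]
up t51.4 F [-0.6 -0.3 -1. ] w57.5 gf34.0 ee [532.8 187.5 319.6]
over t54.2 F [ 0.8 -1.5 -1.1] w57.9 gf34.0 ee [ 562.7 -190.9  311.2]
```

View pics/s7c.png

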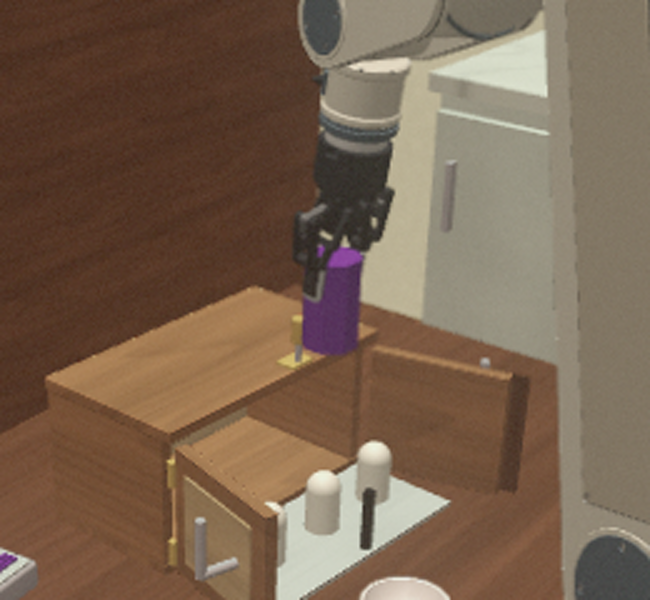

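Tumbler upright, mouth down at crop (330,300), above the tray. I'll check its axis numerically against the expected line, then lower.

```bash
cat >> tum.py <<'E'
def held(P):
    """offset (cab x,y-plane lateral, px) of held tumbler silhouette vs expected axis, side view"""
    im,C=grab("side"); m=cv2.inRange(cv2.cvtColor(im,cv2.COLOR_RGB2HSV),(130,90,40),(155,255,255))
    e=proj(C,[P(330-78),P(330-50)]); u,v=e[0]; 
    m[:, :int(u)-45]=0; m[:, int(u)+45:]=0; m[:int(v)-60]=0; m[int(v)+40:]=0
    ys,xs=np.nonzero(m); mid=[(xs[ys==r].min()+xs[ys==r].max())/2 for r in (int(e[1,1]),int(e[1,1])+8)]
    s=np.linalg.norm(proj(C,P(252)+np.array([0,0,10]))-e[0])/10
    print("expected",e.round(1),"bottom row",ys.max(),"mid",mid,"px/mm",s.round(3),"width",(xs[ys==int(e[1,1])].max()-xs[ys==int(e[1,1])].min()))
E
python3 - <<'E'
from tum import *
A=att(YAW+D(180),EL+D(70)); P=lambda z:W([-67,-.7,z])
held(P)
lower(A,P)
im,C=grab("top","t8.png"); print([t[1] for t in tumblers(im,C,300,70)]); s,C2=grab("side")
A=np.hstack([cv2.resize(im[150:320,180:500,::-1],(480,255)),cv2.resize(s[120:290,200:420,::-1],(320,255))]);cv2.imwrite("pics/m8.png",A)
E
```

```text
expected [[391.8 157.9]
 [392.2 148.4]] bottom row 161 mid [np.float64(391.5), np.float64(391.0)] px/mm 0.339 width 21
at195 t55.1 F [0.9 0.2 0.1] w57.3 gf34.0 ee [ 563.6 -191.6  177.4]
at107 t56.2 F [ 0.1  0.7 -0.5] w57.9 gf34.0 ee [ 563.3 -191.5   89.1]
down z95 t57.7 F [0.3 3.5 9.8] w58.0 gf35.0 ee [ 564.5 -191.4   78.1]
rel t58.1 F [0.3 0.2 1.5] w85.3 gf0.0 ee [ 562.5 -191.3   76.2]
away t59.4 F [ 0.3  0.3 -1.1] w85.9 gf0.0 ee [ 561.7 -190.9  309.2]
[array([495.3, 406.6]), array([513.4, 304.2])]
```

View pics/m8.png

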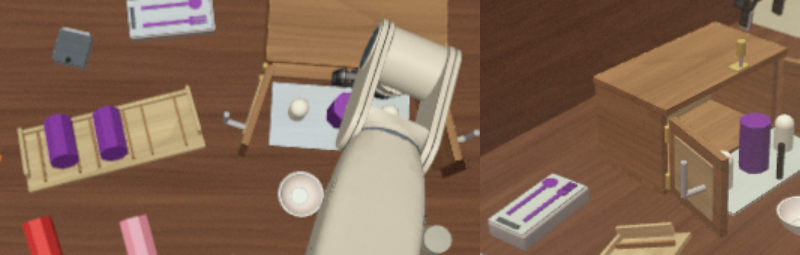

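First tumbler is over the middle peg. The leftmost tumbler has moved (now about (495,407), was (481,415)): the announced knock. I'll pick the unmoved middle one next, then look closely at the other.

```bash
python3 - <<'E'
from tum import *
pick(0,(1,0)); A,P=place(95,120); held(P); lower(A,P)
B=att(.28,D(90)); robot.move_to(tcp([380,380,400],B),B)
im,C=grab("wrist","w9.png"); st()
import pickle; pickle.dump(C,open("w9.pkl","wb"))
for t in tumblers(im,C): print(t,"cam",(-C[2].T@C[3]).round())
E
```

```text
grip t65.2 F [-0.   0.2  3.3] w57.9 gf34.7 ee [503.1 302.6  66. ]
lift t65.7 F [0.1 0.2 0.5] w57.3 gf34.5 ee [502.8 302.5  90.4]
up t66.8 F [-0.3 -0.  -1. ] w58.0 gf34.5 ee [502.3 302.1 320.1]
over t70.3 F [-0.6  0.  -0.3] w57.8 gf34.6 ee [567.  -98.3 311.4]
expected [[368.8 169.3]
 [369.  159.5]] bottom row 208 mid [np.float64(368.5), np.float64(368.5)] px/mm 0.348 width 21
at195 t71.2 F [-0.3  0.1 -0.4] w57.7 gf34.6 ee [567.9 -98.7 177.4]
at107 t72.3 F [ 0.1 -0.3 -0.9] w57.7 gf34.6 ee [567.6 -98.7  89. ]
down z95 t73.8 F [0.3 1.5 7. ] w57.8 gf34.7 ee [568.6 -98.7  77.7]
rel t74.2 F [ 0.7 -0.4  0.5] w85.4 gf0.0 ee [566.9 -98.7  76.3]
away t75.5 F [-0.   0.3  0.2] w85.3 gf0.0 ee [566.  -98.5 309.2]
 t77.8 F [-0.5  0.5  0.7] w85.2 gf0.0 ee [380.3 379.6 381. ]
(array([325., 105.]), array([492.4, 408.2]), array([ 59.1, 114. ]), 0.265) cam [451. 403. 524.]
```

View pics/w9.png

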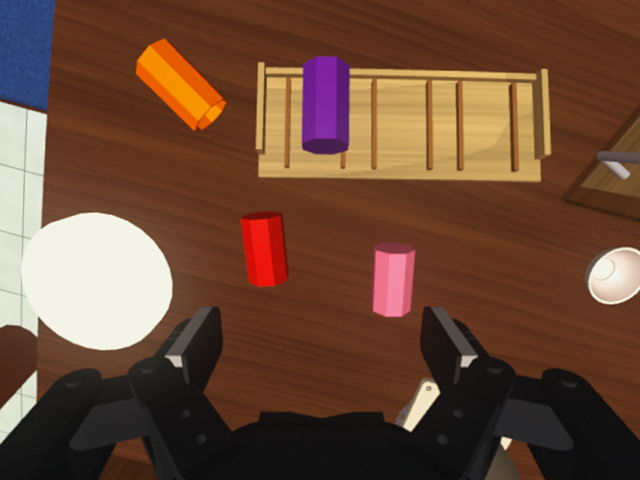

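The moved tumbler now lies at px (326,105), about 11 mm down-slope and 12 mm sideways against its rib. Its yaw is still 0.265 and its width 59 mm. It is the only purple one left; red, pink and orange are off the board. I'll grasp it with the corrected offsets.

```bash
python3 - <<'E'
from tum import *
pick(1,(13.5,-9.2),z=71); A,P=place(-95,120); held(P)
im,C=grab("side","s10.png"); cv2.imwrite("pics/s10c.png",cv2.resize(im[60:260,280:480,::-1],(600,600),interpolation=2))
E
```

```text
grip t83.8 F [-1.1 -0.9  2.9] w57.5 gf34.3 ee [484.5 406.2  63. ]
lift t84.3 F [ 1.   0.2 -1.3] w57.6 gf34.1 ee [484.2 406.1  87.5]
up t85.4 F [-0.4 -0.4 -0.6] w57.8 gf34.1 ee [483.8 405.5 320. ]
over t89.1 F [ 0.2 -0.8 -0.2] w57.5 gf34.1 ee [ 555.7 -287.9  311.4]
expected [[413.1 147.4]
 [413.7 138.1]] bottom row 150 mid [np.float64(413.5), np.float64(412.5)] px/mm 0.33 width 19
```

View pics/s10c.png

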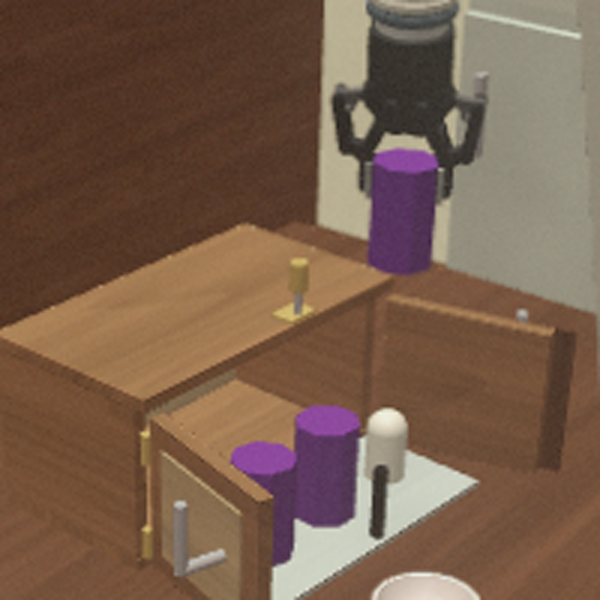

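Two tumblers are seated and the third hangs upright over the remaining peg. I'll lower it, then push the tray home.

```bash
python3 - <<'E'
from tum import *
A=att(YAW+D(120),EL+D(70)); P=lambda z:W([-67,-95.7,z])
lower(A,P)
A=att(YAW,D(30)); robot.move_to(tcp(W([-190,0,330]),A),A); st("hi")
s,C=grab("side"); cv2.imwrite("pics/s11c.png",cv2.resize(s[60:260,280:480,::-1],(600,600),interpolation=2))
E
```

```text
at195 t90.0 F [ 1.1 -0.9  0. ] w57.9 gf34.1 ee [ 556.4 -288.6  177.5]
at107 t91.1 F [-0.3  0.3 -0. ] w57.4 gf34.1 ee [ 556.1 -288.6   89.1]
down z97 t92.3 F [0.4 1.9 9. ] w57.7 gf33.5 ee [ 556.9 -288.5   79.8]
rel t92.7 F [ 0.  -1.4  0. ] w85.2 gf0.0 ee [ 555.4 -288.3   78.2]
away t94.0 F [-0.5  0.2 -0.3] w85.2 gf0.0 ee [ 554.6 -287.8  309.1]
hi t95.7 F [-0.3 -0.6  0.2] w85.4 gf0.0 ee [ 453.9 -184.1  320.6]
```

View pics/s11c.png

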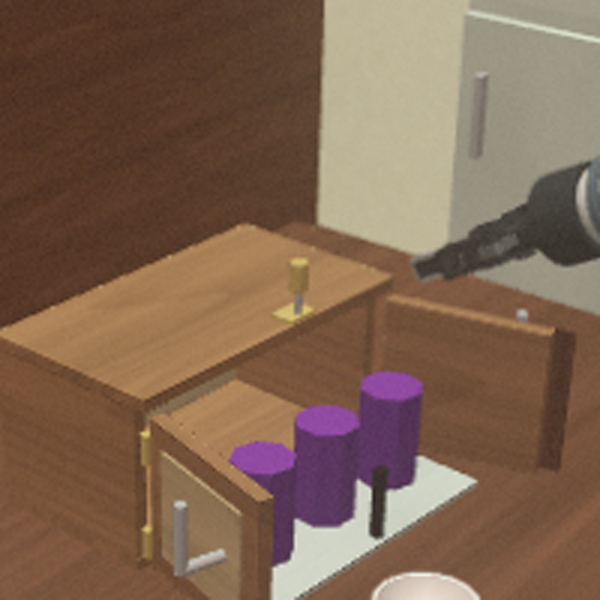

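All three stand upright on their pegs. Pushing home.

```bash
python3 - <<'E'
from h import *
A=att(YAW,D(30)); y=-.7
p=W([-132,y,74]); robot.move_straight(tcp(p,A)-75*A[:,2],200,A); go(p,A,100); close(30); st("grip")
for x in(-80,-30,10,28,31,33,34.5,36,37.5):
    go(W([x,y,74]),A,60 if x<30 else 25); o=st("x%.1f"%x)
    if o["force"]@RC[:,0]<-12: break
release(); robot.move_straight(tcp(W([33,y,74]),A)-120*A[:,2],150,A); robot.move_straight(tcp(W([-200,0,330]),A),250,A); st()
B=att(YAW,D(60)); 
im,C=grab("side"); a=cv2.resize(im[100:280,250:450,::-1],(500,450),interpolation=2)
t,C=grab("top"); b=cv2.resize(t[100:280,340:500,::-1],(300,338),interpolation=2); b=np.vstack([b,np.zeros((112,300,3),np.uint8)])
cv2.imwrite("pics/f12.png",np.hstack([a,b]))
E
```

```text
grip t98.6 F [-1.8 -1.8  1.2] w13.4 gf29.9 ee [ 511.4 -188.4   64.7]
x-80.0 t99.6 F [ 1.5 -5.4 -0.2] w13.0 gf29.6 ee [ 563.8 -191.7   64.8]
x-30.0 t100.6 F [ 0.8 -5.1  0. ] w12.7 gf29.6 ee [ 613.5 -194.8   64.8]
x10.0 t101.4 F [ 0.5 -5.9  0.7] w13.1 gf29.6 ee [ 653.4 -197.3   64.8]
x28.0 t101.8 F [ 1.4 -5.9  1.7] w12.6 gf29.6 ee [ 671.4 -198.5   64.8]
x31.0 t102.1 F [-9.4 -6.9  7.7] w12.6 gf30.8 ee [ 672.9 -198.5   64.7]
x33.0 t102.3 F [-20.4  -6.   13.4] w12.8 gf32.2 ee [ 673.3 -198.5   64.3]
 t105.2 F [-0.1 -0.1  0. ] w85.6 gf0.0 ee [ 443.6 -183.3  320.3]
```

View pics/f12.png

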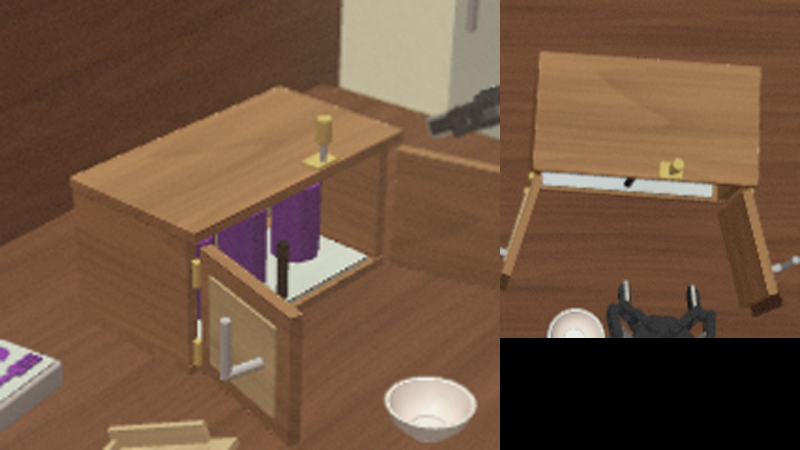

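The side view shows the loaded tray inside and both doors open. It stopped hard, but after only about 162 mm of gripper travel, so I'll check the post position against the pre-pull image.

```bash
python3 - <<'E'
from h import *
im,_=grab("top","t13.png"); new=cv2.cvtColor(im,cv2.COLOR_RGB2GRAY).astype(float)
old=cv2.cvtColor(cv2.imread("pics/t3.png"),cv2.COLOR_BGR2GRAY).astype(float)
C=cam("top")
def edges(I,col):
    p=cv2.GaussianBlur(I,(1,1),0)[185:215,col-1:col+2].mean(1); m=p.max()
    r=np.arange(185,215); k=np.where(p>m*.6)[0]; lo=k[-1]
    f=(p[lo]-m*.6)/(p[lo]-p[lo+1]); return r[lo]+f
for c in(370,380,390,425,435,445): print(c,round(edges(old,c),2),round(edges(new,c),2))
print("px/mm",proj(C,[W([-10,0,21]),W([0,0,21])]))
for I in(old,new):
    w=I[188:206,402:418]; d=np.clip(90-w,0,None); ys,xs=np.mgrid[188:206,402:418]; print("post",(d*xs).sum()/d.sum(),(d*ys).sum()/d.sum())
a=np.hstack([cv2.resize(cv2.imread("pics/"+f)[180:215,385:435],(400,280),interpolation=0) for f in("t3.png","t13.png")]); cv2.imwrite("pics/cmp.png",a)
E
```

```text
370 198.87 198.84
380 199.97 199.97
390 200.98 200.96
425 202.81 202.81
435 203.85 203.86
445 204.84 204.88
px/mm [[406.87440379 211.67430363]
 [406.99887168 208.72382207]]
post 408.38522809558293 199.06010137581464
post 408.46681096681095 199.01226551226551
```

View pics/cmp.png

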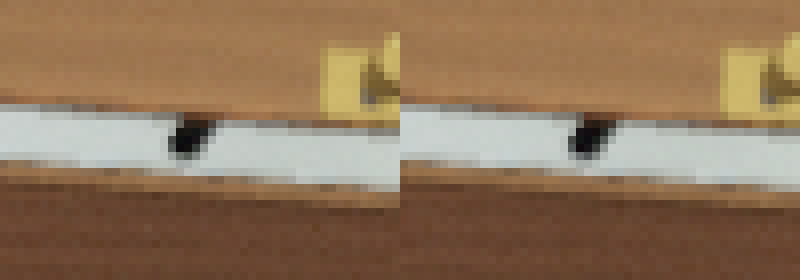

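The before and after crops are the same: tray edge within 0.05 px (about 0.2 mm) and post in the same place. The tray is fully home, so I'm handing in.

```bash
python3 - <<'E'
from h import *
st(); print(ticket.job_done())
E
```

```text
t105.4 F [ 0.3  0.3 -0.3] w85.5 gf0.0 ee [ 443.7 -183.1  319.8]
the job is handed in; nothing more can be done
None
```

Job handed in at 105 s: bolt up, right then left leaf opened wide, all three purple tumblers upside down on their own pegs, and the loaded tray home (matches the starting image to about 0.2 mm); the hand-in call returned no verdict.

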